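Discard a cracked vial through the hood's waste port

TASK

The small glass vial lying on its side on the hood deck is cracked and has to go. Swing the round waste port's cover well clear by its ball knob, gently roll or slide the vial along the deck and let it drop into the port (do not lift it off the deck, squeeze it hard or knock it away), then swing the cover back until the port is fully covered again. Leave the standing vial, the dish, the tube rack and the tip box where they are.

Things in the scene. Friction and masses are not known exactly. Their poses are not given: they have to be found in the camera images.
- deck: Fixed flat stainless deck panel, 460 x 940 x 4 mm, lying on the hood base a few mm above the work surface; perforation slots along its near and far edges are only marks. Origin in the middle of its top face, at the centre of the waste port; z up, x away from the robot at zero yaw, y to the left. All loose things stand on this face.
- port (a point): Centre of the round waste port, a flush hole 104 mm across through the deck, level with the deck's top face; same axes as the deck. Below it is a round white bin, its floor 141 mm below the deck's top face, 104 to 112 mm wide inside, closed all round.
- cover (a joint): Angle of the port's flat steel cover, a disc 120 mm across and 3 mm thick gliding with its top face 5 mm above the deck, on an upright pivot. 0 = centred over the port against its stop; it grows as the cover swings counterclockwise seen from above (to the right as seen from the robot), up to the stop at 2.1 rad. The hole is fully clear from about 1.65 rad. It stays where it is left; light friction, about 1.2 N at the knob.
- pivot (a point): The cover's pivot axis at deck level, 77 mm beyond the port's centre along the deck's x; screw head 13 mm high. The centre of the cover's disc is 77 mm from this axis.
- knob (a point): Centre of the smooth black ball knob, 28 mm diameter, on a 10 mm stem on the cover; 38 mm above the deck, 105 mm from the pivot axis. With the cover at 0 it is 28 mm nearer the robot than the port's centre, on the line from the pivot through the port's centre. The point's axes turn with the cover.
- vial: The cracked vial: brown glass with a paper label and a crimped metal cap, 40 g, lying on its side; it rolls freely. Origin on its axis at mid length (15.5 mm above the deck as it lies), x axis along it towards the cap; it turns as it rolls. Body 31 mm diameter from -30 to +14 mm along x, neck and cap 20 mm diameter from +14 to +30 mm. It lies on the left or the right of the port, at any heading.
- spare: Bystander: an intact vial of the same kind standing upright, 31 mm diameter, 60 mm high; origin under its centre.
- dish: Bystander: flat round clear dish with pink medium, 92 mm diameter, 19 mm high; origin under its centre. It lies on the side of the port where the cracked vial is not.
- rack: Bystander: orange two-tier tube rack 220 x 100 x 60 mm (long along its x) with green-capped tubes up to 124 mm high and a pipette laid on it; origin under its centre.
- tipbox: Bystander: blue pipette tip box 122 x 85 x 67 mm; origin under its centre.
Mind the look-alikes: they are no part of the job. What is shaped like the vial but purple or turquoise is not meant.

How it is judged:
On the way, in this order (a step that is already met when the one before it is completed fails the run):
1. the cover is swung off the port (value of joint cover above 1 rad), for 0.2 s.
2. the cracked vial has dropped through the port into the bin (z of vial in the frame of port below -0.05 m and horizontal distance between vial and port below 0.06 m), for 0.2 s.
At the end, for the whole second after the job is handed in: the cracked vial lies still in the bin under the port (more than 50 mm below the deck) and the cover is back over the port, within 0.10 rad of its stop, so that it covers the whole hole (all of step 2 and linear speed of vial below 0.08 m/s and value of joint cover below 0.1 rad); the robot touches nothing.
It fails at once if the cracked vial is lifted more than 12 mm off the deck (z of vial in the frame of port above 0.0275 m).
It fails at once if the cracked vial is squeezed or pressed by the robot with more than 12 N (contact force between vial and the fingers above 12 N or contact force between vial and the arm above 12 N).
It fails at once if the cracked vial is knocked along the deck faster than 0.5 m/s (z of vial in the frame of port above 0.012 m and linear speed of vial above 0.5 m/s).
It fails at once if the standing vial, dish, rack or tip box is shifted more than 15 mm (distance of any of spare, dish, rack, tipbox from where it was at the start of the episode above 0.015 m).
It fails at once if the standing vial is knocked over (angle between spare's own z axis and vertical above 0.5 rad).
It also fails if it takes over 72 s, if anything falls off the work surface, if the arm or the gripper's body presses on something with over 40 N, if the wrist force passes 120 N, or if a joint passes its speed limit or range.

ROBOT

A 7-joint arm with a two-finger parallel gripper is mounted at the origin on the work surface. World frame = base frame: x ahead of the robot, y to its left, z up, the work surface at z = 0. Lengths are in m, angles in rad, forces in N, time in s.
With the tool pointing down it reaches from about 0.425 to 0.925 m from the base axis. Payload 6.8 kg.
Tool frame: the origin (TCP) lies on the centre line of the jaws, within the pads' length; the fingertips stand bot.tip_reach ahead of it and the grasp point (between the pads) lies 3 mm ahead of it (bot.tip_reach is the distance from the TCP to the fingertips, in m); z points along the fingers, y is the line along which they close (so a half turn about z gives the same grasp; the last joint's range is limited). The gripper opens to 85 mm and grips with 20 to 120 N. Pads are 22 mm wide; open, the fingers measure 114 mm over their backs; the gripper's body (76 mm by 85 mm) begins 54 mm behind the grasp point. The pads swing forward as they close: fully open they stand 13 mm farther back than shut.
Start: joints at [1.166, 0.477, 0.022, 1.555, -0.011, 1.109, -0.083], TCP at [0.197, -0.646, 0.253] pointing down, gripper open.
Joint ranges: [-2.96, 2.96], [-0.34, 2.1], [-1.41, 1.46], [0.24, 2.44], [-1.37, 4.51], [0.17, 1.92], [-2.96, 2.96]. Speed limits (rad/s): [2.39, 2.39, 3.14, 3.14, 3.14, 3.14, 3.14].

INTERFACE

Orientations are given as a unit quaternion [w, x, y, z].
In Python, from station import bot gives the robot as it stands.
- The arm moves only by the tool jog_arm, never from a script. Its argument "deltas" is a list of rows, each a list of 7 numbers: the shift along the world's x, y, z in m, then the turn, a rotation vector about the world's x, y, z in rad, then the opening, from 0 (shut) to 1 (fully open). In form: [[x, y, z, rx, ry, rz, grip], ...]. A call has 1 to 10 rows; each row shifts and turns the commanded pose from where the row before left it; what a row does not reach is not made up. A row lasts 1/10 s, in which the tool goes at most 50 mm and 8.59 degrees, less where a joint would pass 70% of its speed; a pose out of reach is approached as far as the arm can. A call with a gripper value outside its range is refused whole. The fingers move at their own pace and stop on an object; "newtons" is the grip in N (left out, the last holds). Time passes only in rows, so rows that do not move let the fingers close. It gives the time, the measured TCP pose, the force, the opening and the grip force at its end, in the units of the state.
- bot.get_obs(): the state, without advancing time (a new reading comes with each control period).
- bot.read_camera(name): name is "scene" or "top"; returns a dict with "img" (480x640x3 uint8, red, green, blue), "K" (3x3 intrinsics, pixels), "dist_coeffs" ([k1, k2, p1, p2, k3] as OpenCV has them; the pictures are not rectified), "eye" and "attitude" of the camera in the world. Camera axes: x right, y down, z forward; pixel columns grow to the right and rows downward; lengths in m; the calibration is good to about 2 mm. A picture is of the moment at which its call begins. There is no depth.
- bot.hand_in(): hands the job in; it is judged then, once.
The state is a dict: "t": time; "q": joint angles; "joint_vel": joint speeds; "joint_torque": joint torques, N m; "eef_pos": TCP position; "tool_rot": TCP orientation; "contact_force": force on the tool from outside, world axes, zero at the start; "torque": the same for the moment, N m; "gripper_width": opening from 0.0 (shut) to 1.0 (fully open); "grasp_force": force on a finger pad.
Only numpy, scipy, OpenCV 4.12 (cv2) and the standard library are available. Lean on these libraries where they do the work, as an engineer would, in place of code of your own. Each camera call takes 0.05 s, during which the arm holds its last target. There are 200 camera calls.

## Working session

There is one attempt and no reset: what is moved stays moved. The work goes in short steps, Python scripts to look and compute and a tool call to move; the robot and the scene stay as the last step left them, time stands still between calls to the robot, and variables do not carry over. Pictures are saved under pics/ and viewed, at most 10 in all, crops included, and the job is handed in when it is done.

Besides the shell and the picture viewer there is one more tool, called after "Emit:" as name([rows], argument=value, ...), one row to a line, values as JSON. jog_arm: Moves the arm, as the interface text tells. Its arguments: {"type":"object","properties":{"deltas":{"type":"array"},"newtons":{"type":"number"}},"required":["deltas"]}

```bash
mkdir -p pics; cat > h.py <<'E'
import numpy as np, cv2
from scipy.spatial.transform import Rotation as R
from station import bot
def cam(n):
    c=bot.read_camera(n); c['img']=np.array(c['img']); return c
def rot(c):
    a=np.array(c['attitude'],float)
    return a if a.shape==(3,3) else R.from_quat(a[[1,2,3,0]]).as_matrix()
def ray(c,uv,z):
    p=cv2.undistortPoints(np.array([[uv]],float),np.array(c['K'],float),np.array(c['dist_coeffs'],float))[0,0]
    d=rot(c)@np.array([p[0],p[1],1]); e=np.array(c['eye'])
    return e+d*(z-e[2])/d[2]
def proj(c,P):
    M=rot(c).T; t=-M@np.array(c['eye'])
    return cv2.projectPoints(np.array(P,float).reshape(-1,3),cv2.Rodrigues(M)[0],t,np.array(c['K'],float),np.array(c['dist_coeffs'],float))[0][:,0]
def save(n,im): cv2.imwrite('pics/'+n,im[:,:,::-1])
E
python3 - <<'E'
from h import *
for n in('top','scene'):
    c=cam(n); save(n+'1.png',c['img']); print(n,c['eye'],c['attitude'],c['K'],c['dist_coeffs'])
print(bot.get_obs(),bot.tip_reach)
E
```

```text
top [ 0.44963362 -0.03661537  1.18683673] [ 0.05138482 -0.70337522  0.70743481 -0.04646389] [[433.15511388   0.         321.79295016]
 [  0.         433.15511388 237.13608651]
 [  0.           0.           1.        ]] [-0.08042919  0.          0.          0.          0.        ]
scene [1.11258752 0.81089624 1.20493192] [-0.09171827  0.238278    0.90956221 -0.32788404] [[501.66672706   0.         325.36977083]
 [  0.         501.66672706 241.15399268]
 [  0.           0.           1.        ]] [-0.11027665  0.          0.          0.          0.        ]
{'t': 0.1, 'q': array([ 1.165895  ,  0.47770131,  0.02233971,  1.55635329, -0.01149466,
        1.10928409, -0.08310968]), 'joint_vel': array([-3.23414727e-04, -1.74423584e-03, -1.69382055e-03, -2.65138968e-03,
       -3.15891379e-04,  7.36807544e-05,  1.44586431e-03]), 'joint_torque': array([ 4.64592522e-03, -5.97762394e+01,  1.61401045e+00, -2.81951523e+01,
        1.28311422e-02,  5.05822143e-03,  1.08187839e-05]), 'eef_pos': array([ 0.19726052, -0.64501678,  0.25243336]), 'tool_rot': array([-7.88934532e-04,  9.89007358e-01,  1.47864096e-01, -1.78802784e-04]), 'contact_force': array([-0.46519312,  0.45693855,  0.95356007]), 'torque': array([-0.0159517 , -0.0103218 ,  0.00047499]), 'grasp_force': 0.0, 'gripper_width': 1.00439445501211} 0.022
```

View pics/top1.png

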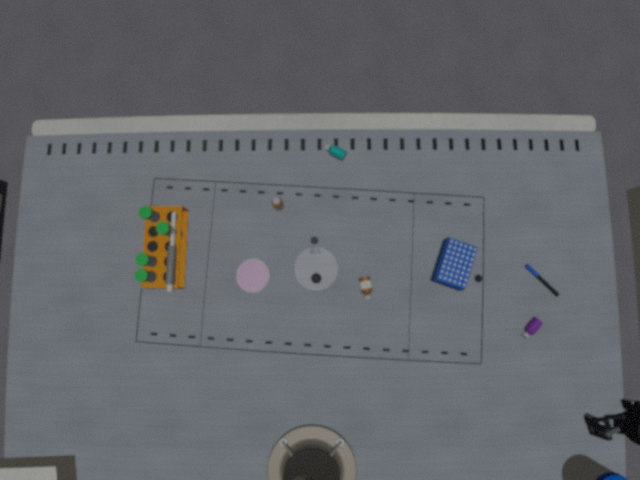

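View pics/scene1.png

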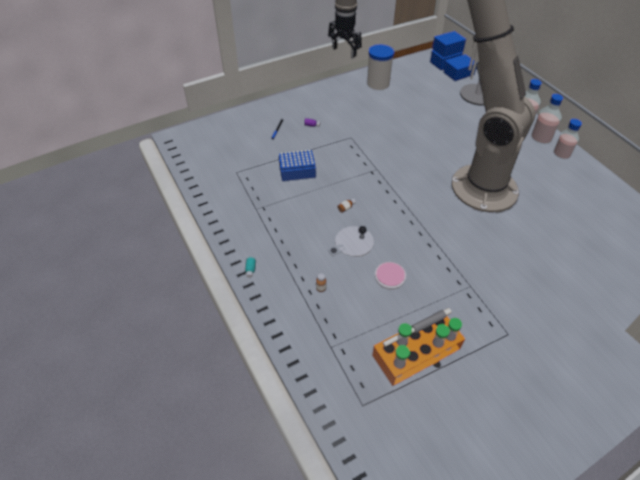

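```bash
python3 - <<'E'
from h import *
c=cam('top'); im=c['img']
save('crop1.png',cv2.resize(im[190:330,220:400],None,fx=4.4,fy=4.2857,interpolation=cv2.INTER_CUBIC))
for n,uv,z in [('cover',(316,269),.01),('piv',(314,240),.02),('knob',(316,278),.045),('vial',(366,286),.02),('spare',(277,203),.04),('dish',(253,275),.02),('tipbox',(455,263),.07),('d1',(154,178),.005),('d2',(484,197),.005),('d3',(481,363),.005),('d4',(136,341),.005)]: print(n,ray(c,uv,z).round(3))
E
```

```text
cover [ 0.526 -0.013  0.01 ]
piv [ 0.605 -0.008  0.02 ]
knob [ 0.5   -0.013  0.045]
vial [ 0.479 -0.147  0.02 ]
spare [0.704 0.092 0.04 ]
dish [0.51  0.157 0.02 ]
tipbox [ 0.535 -0.375  0.07 ]
d1 [0.788 0.45  0.005]
d2 [ 0.726 -0.487  0.005]
d3 [ 0.27  -0.455  0.005]
d4 [0.332 0.479 0.005]
```

View pics/crop1.png

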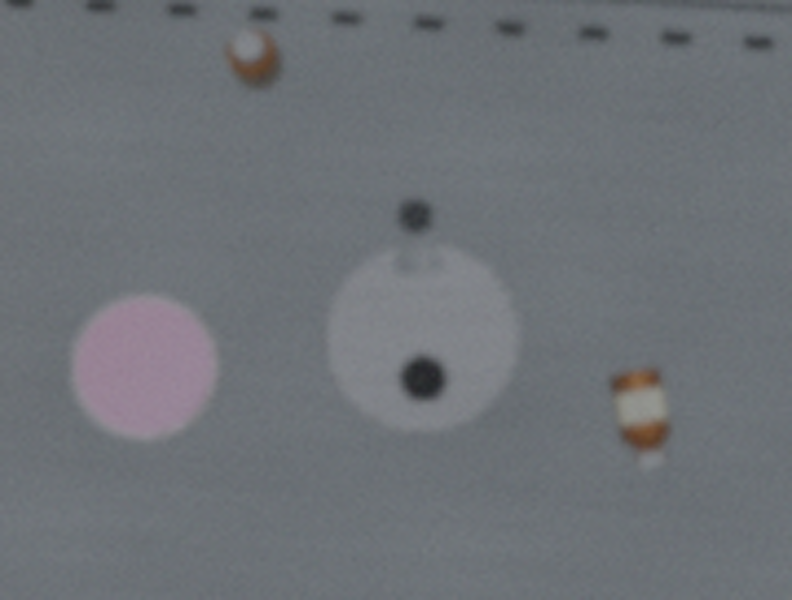

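Candidates: the brown lying vial at (366,287), the brown standing spare at (278,203), the turquoise one at (337,152) and the purple one at (533,327). I choose the lying brown one. The crop confirms it: paper label, crimped cap pointing towards the robot. The cover looks slightly off its stop (about 0.1 rad).

Emit:
jog_arm([
  [0.02,0.042,-0.007,0,0,-0.03,1],
  [0.02,0.042,-0.007,0,0,-0.03,1],
  [0.02,0.042,-0.007,0,0,-0.03,1],
  [0.02,0.042,-0.007,0,0,-0.03,1],
  [0.02,0.042,-0.007,0,0,-0.03,1],
  [0.02,0.042,-0.007,0,0,-0.03,1],
  [0.02,0.042,-0.007,0,0,-0.03,1],
  [0.02,0.042,-0.007,0,0,-0.03,1],
  [0.02,0.042,-0.007,0,0,-0.03,1],
  [0.02,0.042,-0.007,0,0,-0.03,1],
], newtons=20)

```text
t: 1.15
eef_pos: [0.3978, -0.2238, 0.1832]
tool_rot: [0.0, 1.0, -0.002, 0.0]
contact_force: [0.8, -2.0, -0.1]
gripper_width: 1.004
grasp_force: 0.0
```

```bash
python3 - <<'E'
from h import *
c=cam('top')
f=lambda u,v:(220+u/4.4,190+v/4.2857)
a=ray(c,f(635,376),.022);b=ray(c,f(651,464),.022);m=(a+b)/2
ax=np.arctan2(*(b-a)[1::-1]);print('vial',a,b,m,np.linalg.norm(b-a),'head',ax,'roll',ax+np.pi-np.pi/2+ -np.pi/2+np.pi/2)
print('knob',ray(c,f(423,378),.046),'piv',ray(c,f(416,216),.02),'cov',ray(c,f(423,338),.01))
E
```

```text
vial [ 0.50135771 -0.14240486  0.022     ] [ 0.44660866 -0.15118726  0.022     ] [ 0.47398319 -0.14679606  0.022     ] 0.05544898057364501 head -2.9825357917915634 roll -1.4117394649966668
knob [ 0.49985571 -0.01364577  0.046     ] piv [ 0.60346314 -0.00916209  0.02      ] cov [ 0.52674224 -0.01301253  0.01      ]
```

Emit:
jog_arm([
  [0.02,0.042,-0.007,0,0,0,1],
  [0.02,0.042,-0.007,0,0,0,1],
  [0.02,0.042,-0.007,0,0,0,1],
  [0.02,0.042,-0.007,0,0,0,1],
  [0.02,0.042,-0.007,0,0,0,1],
  [0,0,-0.025,0,0,0,1],
  [0,0,-0.025,0,0,0,1],
  [0,0,-0.025,0,0,0,1],
  [0,0,-0.02,0,0,0,1],
  [0,0,0,0,0,0,1],
])

```text
t: 2.2
eef_pos: [0.4955, -0.0158, 0.051]
tool_rot: [0.0, 1.0, -0.001, -0.003]
contact_force: [-2.0, -0.5, 0.1]
gripper_width: 0.998
grasp_force: 0.0
```

```bash
python3 - <<'E'
from h import *
a=cam('top');b=cam('scene')
x=cv2.resize(a['img'][190:330,230:410],(400,311),interpolation=3)
y=cv2.resize(b['img'][170:310,270:450],(400,311),interpolation=3)
save('g1.png',np.hstack([x,y])); print(bot.get_obs()['eef_pos'])
E
```

```text
[ 0.49739288 -0.01562819  0.05343069]
```

View pics/g1.png

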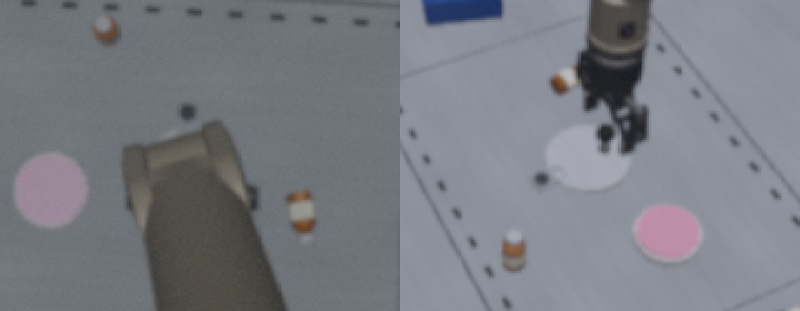

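```bash
python3 - <<'E'
from h import *
b=cam('scene')
for z in (.042,.046,.05): print(ray(b,(362.3,229.4),z))
p=proj(b,[[.4974,-.0156,.0505],[.4974,-.0156+.045,.045],[.4974,-.0156-.045,.045],[.5,-.0137,.046]])
print((p-[270,170])*400/180+[400,0])
E
```

```text
[ 0.5006269  -0.01161881  0.042     ]
[ 0.50273179 -0.0087897   0.046     ]
[ 0.50483668 -0.00596059  0.05      ]
[[605.95449937 125.21467382]
 [623.2783236  149.46637222]
 [588.63798459 106.89646949]
 [604.88425194 128.94637027]]
```

The scene view puts the knob at about (605,132) in the crop. That is between the fingers, a few mm ahead of the TCP. Closing.

Emit:
jog_arm([
  [0.004,0.003,-0.004,0,0,0,0.6],
  [0,0,0,0,0,0,0.3],
  [0,0,0,0,0,0,0.1],
  [0,0,0,0,0,0,0.1],
  [0,0,0,0,0,0,0.1],
  [0,0,0,0,0,0,0.1],
  [0,0,0,0,0,0,0.1],
  [0,0,0,0,0,0,0.1],
], newtons=20)

```text
t: 3.15
eef_pos: [0.5016, -0.0126, 0.0497]
tool_rot: [0.0, 1.0, -0.002, 0.0]
contact_force: [-1.7, -0.1, 5.6]
gripper_width: 0.31
grasp_force: 19.5
```

```bash
python3 - <<'E'
import numpy as np
P=np.array([.604,-.009]); k=np.array([.501,-.013]); r=k-P; print(np.hypot(*r))
def k2(t): c,s=np.cos(t),np.sin(t); return P+[c*r[0]-s*r[1],s*r[0]+c*r[1]]
for i in range(20): print(i,(k2(.09*(i+1))-k2(.09*i)).round(4))
E
```

```text
0.10307764064044149
0 [ 0.0008 -0.0092]
1 [ 0.0016 -0.0091]
2 [ 0.0024 -0.009 ]
3 [ 0.0032 -0.0087]
4 [ 0.004  -0.0084]
5 [ 0.0047 -0.008 ]
6 [ 0.0054 -0.0075]
7 [ 0.0061 -0.007 ]
8 [ 0.0067 -0.0064]
9 [ 0.0072 -0.0058]
10 [ 0.0077 -0.0051]
11 [ 0.0082 -0.0044]
12 [ 0.0085 -0.0037]
13 [ 0.0088 -0.0029]
14 [ 0.009  -0.0021]
15 [ 0.0092 -0.0013]
16 [ 0.0093 -0.0004]
17 [0.0093 0.0004]
18 [0.0092 0.0012]
19 [0.009  0.0021]
```

Emit:
jog_arm([
  [0.0008,-0.0094,0,0,0,0.09,0.1],
  [0.0016,-0.0093,0,0,0,0.09,0.1],
  [0.0024,-0.0092,0,0,0,0.09,0.1],
  [0.0032,-0.0089,0,0,0,0.09,0.1],
  [0.004,-0.0086,0,0,0,0.09,0.1],
  [0.0048,-0.0082,0,0,0,0.09,0.1],
  [0.0055,-0.0077,0,0,0,0.09,0.1],
  [0.0062,-0.0071,0,0,0,0.09,0.1],
  [0.0068,-0.0065,0,0,0,0.09,0.1],
  [0.0073,-0.0059,0,0,0,0.09,0.1],
])

```text
t: 4.15
eef_pos: [0.5447, -0.0932, 0.0498]
tool_rot: [0.0, 0.9, 0.435, 0.001]
contact_force: [0.1, 2.1, 3.6]
gripper_width: 0.312
grasp_force: 19.5
```

Emit:
jog_arm([
  [0.0078,-0.0052,0,0,0,0.09,0.1],
  [0.0083,-0.0045,0,0,0,0.09,0.1],
  [0.0087,-0.0037,0,0,0,0.09,0.1],
  [0.009,-0.0029,0,0,0,0.09,0.1],
  [0.0092,-0.0021,0,0,0,0.09,0.1],
  [0.0094,-0.0013,0,0,0,0.09,0.1],
  [0.0095,-0.0004,0,0,0,0.09,0.1],
  [0.0095,0.0004,0,0,0,0.09,0.1],
  [0.0094,0.0012,0,0,0,0.09,0.1],
  [0.0092,0.0021,0,0,0,0.09,0.1],
])

```text
t: 5.15
eef_pos: [0.6344, -0.1092, 0.0498]
tool_rot: [-0.0, 0.621, 0.783, 0.0]
contact_force: [-2.2, 1.6, 6.5]
gripper_width: 0.313
grasp_force: 19.6
```

Emit:
jog_arm([
  [0,0,0,0,0,0,0.6],
  [0,0,0,0,0,0,0.8],
  [0,0,0,0,0,0,0.8],
  [0,0,0,0,0,0,0.8],
  [0,0,0.02,0,0,0,0.8],
  [0,0,0.04,0,0,0,0.8],
  [0,0,0.04,0,0,0,0.8],
  [0,-0.04,0,0,0,-0.13,0.8],
  [0,-0.04,0,0,0,-0.13,0.8],
  [0,-0.04,0,0,0,-0.13,0.8],
])

```text
t: 6.15
eef_pos: [0.6343, -0.231, 0.1518]
tool_rot: [0.001, 0.764, 0.645, 0.001]
contact_force: [0.2, 0.7, -0.1]
gripper_width: 0.801
grasp_force: 0.0
```

Emit:
jog_arm([
  [-0.02,-0.02,0,0,0,-0.14,0.8],
  [-0.02,-0.02,0,0,0,-0.14,0.8],
  [-0.02,-0.02,0,0,0,-0.14,0.8],
  [-0.02,0,0,0,0,-0.14,0.8],
  [-0.02,0,0,0,0,-0.14,0.8],
  [-0.02,0,0,0,0,-0.14,0.8],
  [-0.02,0,0,0,0,-0.14,0.8],
  [-0.013,0,0,0,0,-0.14,0.8],
  [0,0,0,0,0,-0.13,0.8],
  [0,0,0,0,0,0,0.8],
])

```text
t: 7.15
eef_pos: [0.4812, -0.2896, 0.1509]
tool_rot: [0.001, 0.997, 0.078, 0.001]
contact_force: [0.3, 0.4, -0.1]
gripper_width: 0.796
grasp_force: 0.0
```

```bash
python3 - <<'E'
from h import *
a=cam('top');b=cam('scene')
x=cv2.resize(a['img'][190:330,250:430],(400,311),interpolation=3)
y=cv2.resize(b['img'][150:290,270:450],(400,311),interpolation=3)
save('g2.png',np.hstack([x,y])); o=bot.get_obs(); print(o['eef_pos'],R.from_quat(o['tool_rot'][[1,2,3,0]]).as_matrix())
E
```

```text
[ 0.48168874 -0.28946901  0.15043088] [[ 9.87104524e-01  1.60069896e-01  1.51254922e-03]
 [ 1.60070938e-01 -9.87105335e-01 -5.94217957e-04]
 [ 1.39792900e-03  8.28670406e-04 -9.99998680e-01]]
```

View pics/g2.png

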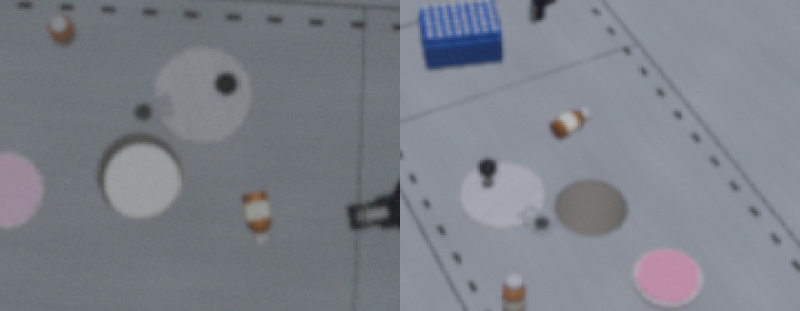

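```bash
python3 - <<'E'
from h import *
a=cam('top')
print('port',ray(a,(313.2,269.4),.007),'knob',ray(a,(250+226*.45,190+84*.45),.044))
p=ray(a,(365.6,276.4),.022);q=ray(a,(367.5,299.4),.022); print('vial',(p+q)/2,np.arctan2(*(p-q)[1::-1]))
E
```

```text
port [ 0.52553068 -0.00494838  0.007     ] knob [ 0.63363316 -0.10909974  0.044     ]
vial [ 0.47426075 -0.14791533  0.022     ] 0.06537124668912508
```

Emit:
jog_arm([
  [0,0.04,0,0,0,-0.05,0.8],
  [0,0.04,0,0,0,0,0.8],
  [0,0.04,0,0,0,0,0.8],
  [0,0.022,0,0,0,0,0.8],
  [0,0,-0.03,0,0,0,0.8],
  [0,0,-0.03,0,0,0,0.8],
  [0,0,-0.03,0,0,0,0.8],
  [0,0,-0.015,0,0,0,0.8],
  [0,0,-0.008,0,0,0,0.8],
  [0,0,0,0,0,0,0.8],
])

```text
t: 8.3
eef_pos: [0.4809, -0.1474, 0.0357]
tool_rot: [-0.0, 0.999, 0.054, -0.001]
contact_force: [-0.9, 1.0, 0.1]
gripper_width: 0.8
grasp_force: 0.0
```

Emit:
jog_arm([
  [0,0,0,0,0,0,0.75],
  [0,0,0,0,0,0,0.7],
  [0,0,0,0,0,0,0.65],
  [0,0,0,0,0,0,0.6],
  [0,0,0,0,0,0,0.56],
  [0,0,0,0,0,0,0.53],
  [0,0,0,0,0,0,0.5],
  [0,0,0,0,0,0,0.47],
  [0,0,0,0,0,0,0.47],
])

```text
t: 9.2
eef_pos: [0.481, -0.1477, 0.0363]
tool_rot: [0.0, 0.999, 0.053, -0.0]
contact_force: [-0.4, 0.1, -1.3]
gripper_width: 0.473
grasp_force: 0.0
```

```bash
python3 - <<'E'
from h import *
b=cam('scene');a=cam('top')
y=cv2.resize(b['img'][150:250,290:420],(520,400),interpolation=3)
x=cv2.resize(a['img'][240:330,330:390],(267,400),interpolation=3)
save('g3.png',np.hstack([x,y])); o=bot.get_obs(); print(o['eef_pos'],o['gripper_width'])
E
```

```text
[ 0.48099802 -0.14769662  0.03626829] 0.4711542220878176
```

View pics/g3.png

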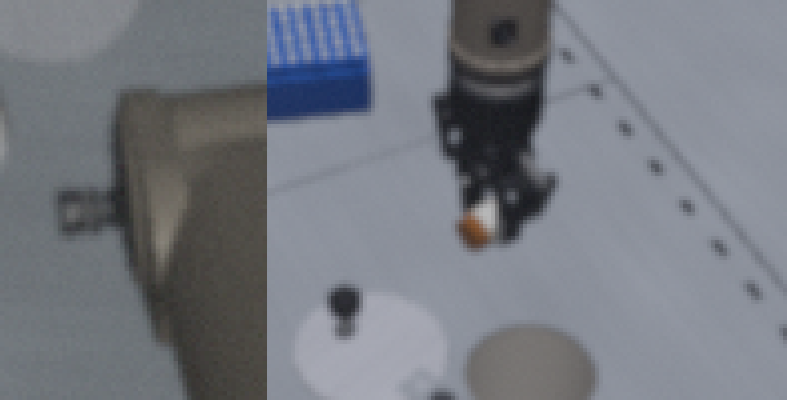

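The vial's brown base shows at (475,232) in the crop, between the two fingers, so it is caged. Rolling it to the port slowly.

Emit:
jog_arm([
  [0.001,0.004,0,0,0,-0.02,0.47],
  [0.0015,0.005,0,0,0,-0.04,0.47],
  [0.002,0.006,0,0,0,-0.04,0.47],
  [0.002,0.006,0,0,0,-0.04,0.47],
  [0.002,0.006,0,0,0,-0.04,0.47],
  [0.002,0.006,0,0,0,-0.04,0.47],
  [0.002,0.006,0,0,0,-0.04,0.47],
  [0.002,0.006,0,0,0,-0.04,0.47],
  [0.002,0.006,0,0,0,-0.04,0.47],
  [0.002,0.006,0,0,0,-0.04,0.47],
])

```text
t: 10.3
eef_pos: [0.4996, -0.0901, 0.0363]
tool_rot: [-0.0, 0.991, -0.137, 0.0]
contact_force: [-0.4, 0.2, 0.9]
gripper_width: 0.47
grasp_force: 0.0
```

```bash
python3 - <<'E'
from h import *
b=cam('scene')
save('g4.png',cv2.resize(b['img'][160:260,290:420],(520,400),interpolation=3)); o=bot.get_obs(); print(o['eef_pos'],o['contact_force'],o['grasp_force'])
E
```

```text
[ 0.50017509 -0.0887054   0.03639784] [-0.22572158  1.34908225 -0.2090924 ] 0.0
```

View pics/g4.png

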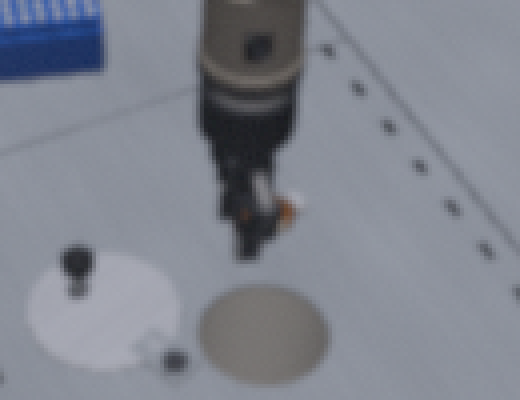

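```bash
python3 - <<'E'
from h import *
b=cam('scene')
print(ray(b,(290+299/4,160+200/4),.0215),ray(b,(290+238/4,160+218/4),.0215))
E
```

```text
[ 0.4380967  -0.09304103  0.0215    ] [ 0.49184868 -0.10003247  0.0215    ]
```

The vial is still caged, with its cap at (297,200), but it rolled straight and slid along the pads (centre about x 0.471). I'll recentre the tool on it, turn the cage so the rolling direction points at the port, then look.

Emit:
jog_arm([
  [0,0,0,0,0,0,0.5],
  [-0.0045,0.0013,0,0,0,0,0.5],
  [-0.0045,0.0013,0,0,0,0,0.5],
  [-0.0045,0.0013,0,0,0,0,0.5],
  [-0.0045,0.0013,0,0,0,0,0.5],
  [-0.0045,0.0013,0,0,0,0,0.5],
  [0,0,0,0,0,0,0.5],
])

```text
t: 11.1
eef_pos: [0.4761, -0.0841, 0.0363]
tool_rot: [0.0, 0.991, -0.136, -0.0]
contact_force: [-0.3, -0.3, 0.8]
gripper_width: 0.505
grasp_force: 0.0
```

Emit:
jog_arm([
  [0,0,0,0,0,-0.03,0.48],
  [0,0,0,0,0,-0.04,0.47],
  [0,0,0,0,0,-0.04,0.46],
  [0,0,0,0,0,-0.04,0.46],
  [0,0,0,0,0,-0.04,0.46],
  [0,0,0,0,0,-0.04,0.46],
  [0,0,0,0,0,-0.04,0.46],
  [0,0,0,0,0,-0.03,0.46],
  [0,0,0,0,0,0,0.46],
])

```text
t: 12.0
eef_pos: [0.4772, -0.0842, 0.0363]
tool_rot: [0.0, 0.959, -0.283, 0.0]
contact_force: [-0.5, 0.3, -0.2]
gripper_width: 0.455
grasp_force: 0.0
```

```bash
python3 - <<'E'
from h import *
b=cam('scene')
save('g5.png',cv2.resize(b['img'][180:240,310:388],(780,600),interpolation=3)); o=bot.get_obs(); print(o['eef_pos'],o['contact_force'],o['grasp_force'],o['tool_rot'])
E
```

```text
[ 0.47715588 -0.08418113  0.03629563] [0.78058869 0.79783234 0.00777338] 0.0 [ 4.06241848e-05  9.59218975e-01 -2.82664027e-01  6.56911865e-05]
```

View pics/g5.png

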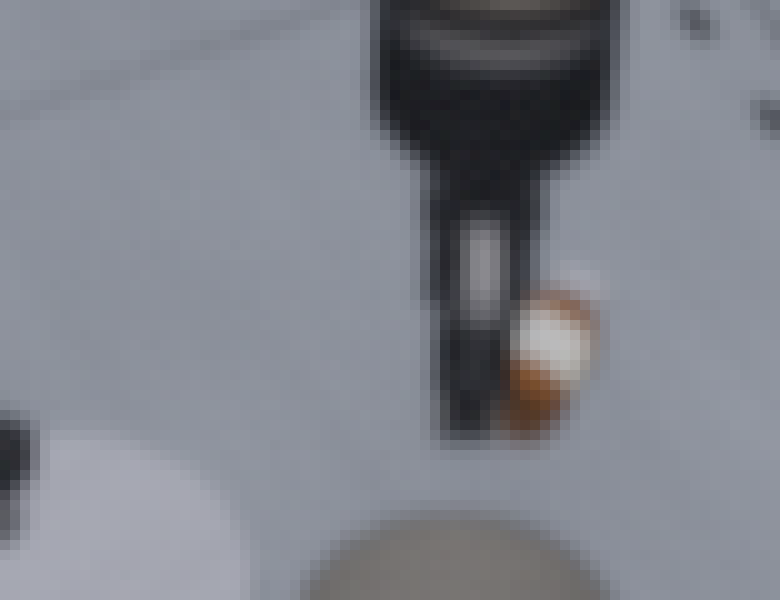

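The vial slipped out of the cage. It lies beside the fingers, base at (528,425) and cap at (582,275) in the crop. Computing its position.

```bash
python3 - <<'E'
from h import *
b=cam('scene')
f=lambda u,v:ray(b,(310+u/10,180+v/10),.0215)
p,q,m=f(530,418),f(583,277),f(553,345); print('base',p,'cap',q,'label',m,np.arctan2(*(p-q)[1::-1]),np.linalg.norm(p-q))
for n,P in (('tcp',[.4772,-.0842,.0143]),('f1',[.4772+.54*.02,-.0842+.84*.02,.0143]),('f2',[.4772-.54*.02,-.0842-.84*.02,.0143])): print(n,((proj(b,P)-[310,180])*10).round())
E
```

```text
base [ 0.47071722 -0.05219544  0.0215    ] cap [ 0.42239024 -0.09613398  0.0215    ] label [ 0.44726072 -0.07535961  0.0215    ] 0.7378707686240491 0.0653153330398278
tcp [[458. 376.]]
f1 [[457. 422.]]
f2 [[459. 330.]]
```

Emit:
jog_arm([
  [0,0,0.015,0,0,0,0.46],
  [0,0,0.025,0,0,0,0.46],
  [0,0,0.04,0,0,0,0.6],
  [0,-0.03,0.02,0,0,0.131,0.8],
  [0,-0.03,0,0,0,0.131,0.8],
  [0,-0.03,0,0,0,0.131,0.8],
  [0,-0.03,0,0,0,0.131,0.8],
  [0,-0.03,0,0,0,0.131,0.8],
  [0,-0.03,0,0,0,0.131,0.8],
  [0,-0.02,0,0,0,0.131,0.8],
])

```text
t: 13.1
eef_pos: [0.4764, -0.2868, 0.1363]
tool_rot: [0.0, 0.985, 0.173, -0.0]
contact_force: [0.4, 0.4, 0.9]
gripper_width: 0.799
grasp_force: 0.0
```

Emit:
jog_arm([
  [0,0,0,0,0,0.131,0.8],
  [0,0,0,0,0,0.131,0.8],
  [0,0,0,0,0,0.131,0.8],
  [0,0,0,0,0,0,0.8],
])

```text
t: 13.5
eef_pos: [0.4767, -0.2844, 0.1361]
tool_rot: [-0.0, 0.933, 0.361, -0.0]
contact_force: [0.0, 0.1, -0.1]
gripper_width: 0.801
grasp_force: 0.0
```

```bash
python3 - <<'E'
from h import *
a=cam('top');b=cam('scene')
x=cv2.resize(a['img'][255:315,295:373],(390,300),interpolation=3)
y=cv2.resize(b['img'][180:240,325:403],(390,300),interpolation=3)
save('g6.png',np.hstack([x,y])); o=bot.get_obs(); print(o['eef_pos'],R.from_quat(o['tool_rot'][[1,2,3,0]]).as_matrix()[:,1])
E
```

```text
[ 0.47681047 -0.28426657  0.1361893 ] [ 6.69271846e-01 -7.43017556e-01 -3.29517364e-04]
```

View pics/g6.png

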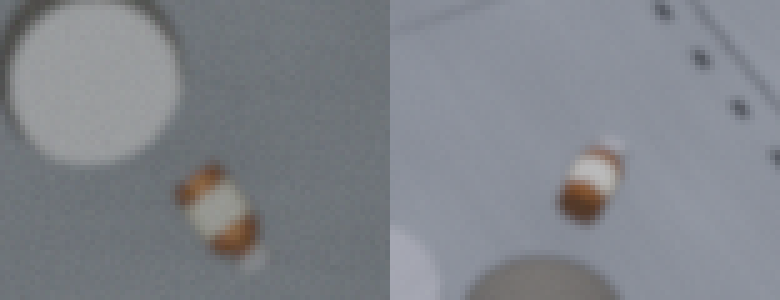

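The vial lies with its base towards the port: base at (197,177), cap at (257,266) in the top crop.

```bash
python3 - <<'E'
from h import *
a=cam('top');b=cam('scene')
f=lambda u,v:ray(a,(295+u/5,255+v/5),.0215); g=lambda u,v:ray(b,(325+(u-390)/5,180+v/5),.0215)
for h,p,q in((f,(197,177),(257,266)),(g,(581,207),(616,143))):
    p,q=h(*p),h(*q); d=(p-q)[:2]; m=((p+q)/2)[:2]; h_=np.arctan2(d[1],d[0]); print(m,h_,np.hypot(*d)); v=np.array([.527,-.004])-m; print('to port',np.hypot(*v),np.arctan2(v[1],v[0]))
E
```

```text
[ 0.44442762 -0.07762772] 0.5874377669253089 0.05688298345610612
to port 0.1106310958508226 0.7281965028317458
[ 0.44419627 -0.07153203] 0.6283374982005616 0.0619158019660814
to port 0.1068505160697368 0.6841615085079249
```

Emit:
jog_arm([
  [-0.012,0.038,0,0,0,-0.06,0.8],
  [-0.012,0.038,0,0,0,-0.06,0.8],
  [-0.012,0.038,0,0,0,0,0.8],
  [-0.012,0.038,0,0,0,0,0.8],
  [-0.011,0.037,0,0,0,0,0.8],
  [0,0,-0.03,0,0,0,0.8],
  [0,0,-0.03,0,0,0,0.8],
  [0,0,-0.025,0,0,0,0.8],
  [0,0,-0.012,0,0,0,0.8],
  [0,0,-0.006,0,0,0,0.8],
])

```text
t: 14.7
eef_pos: [0.4177, -0.095, 0.0326]
tool_rot: [-0.0, 0.953, 0.303, -0.001]
contact_force: [0.5, 0.2, 0.2]
gripper_width: 0.799
grasp_force: 0.0
```

Emit:
jog_arm([
  [0,0,0,0,0,0,0.7],
  [0,0,0,0,0,0,0.6],
  [0,0,0,0,0,0,0.54],
  [0,0,0,0,0,0,0.48],
  [0,0,0,0,0,0,0.43],
  [0,0,0,0,0,0,0.38],
  [0,0,0,0,0,0,0.34],
  [0,0,0,0,0,0,0.31],
  [0,0,0,0,0,0,0.29],
  [0,0,0,0,0,0,0.29],
])

```text
t: 15.7
eef_pos: [0.418, -0.0952, 0.0333]
tool_rot: [-0.0, 0.953, 0.303, -0.0]
contact_force: [-0.6, -0.3, 1.1]
gripper_width: 0.293
grasp_force: 0.0
```

```bash
cat > b.py <<'E'
from h import *
b=cam('scene');o=bot.get_obs();print(o['eef_pos'],o['gripper_width'],o['contact_force'],o['grasp_force'])
hsv=cv2.cvtColor(b['img'],cv2.COLOR_RGB2HSV);m=cv2.inRange(hsv,(5,110,60),(18,255,255));m[:,:325]=0;m[:,410:]=0;m[:170]=0;m[270:]=0
n,l,s,c=cv2.connectedComponentsWithStats(m)
for i in range(1,n):
    if s[i,4]>3: print(s[i],c[i].round(1),ray(b,c[i],.0215).round(3))
E
python3 b.py
```

```text
[ 0.41799032 -0.095179    0.03326648] 0.2881928561481966 [ 0.09719534  0.19605221 -0.14229129] 0.0
[360 217   7   6  33] [362.9 219.5] [ 0.466 -0.061  0.022]
```

Emit:
jog_arm([
  [0.0025,0.0018,0,0,0,0,0.29],
  [0.0025,0.0018,0,0,0,0,0.29],
  [0.0025,0.0018,0,0,0,0,0.29],
  [0.0025,0.0019,0,0,0,0.01,0.29],
  [0.003,0.0024,0,0,0,0.01,0.29],
  [0.003,0.0024,0,0,0,0.01,0.29],
  [0.003,0.0024,0,0,0,0.01,0.29],
  [0.003,0.0024,0,0,0,0.01,0.29],
  [0.003,0.0025,0,0,0,0.01,0.29],
  [0.003,0.0025,0,0,0,0.01,0.29],
])

```text
t: 16.75
eef_pos: [0.4463, -0.0731, 0.0333]
tool_rot: [0.0, 0.941, 0.337, 0.0]
contact_force: [0.2, -0.3, -0.1]
gripper_width: 0.288
grasp_force: 0.1
```

```bash
python3 b.py
```

```text
[ 0.4469521  -0.07257046  0.03340614] 0.2910501188203471 [-0.52965407 -0.54960624  0.11948735] 0.05874021851923317
[358 223   7   6  33] [361.  225.6] [ 0.485 -0.042  0.022]
```

Emit:
jog_arm([
  [0.003,0.0026,0,0,0,0,0.29],
  [0.003,0.0026,0,0,0,0,0.29],
  [0.003,0.0026,0,0,0,0,0.29],
  [0.003,0.0026,0,0,0,0,0.29],
  [0.003,0.0026,0,0,0,0,0.29],
  [0.003,0.0026,0,0,0,0,0.29],
  [0.003,0.0026,0,0,0,0,0.29],
  [0.003,0.0026,0,0,0,0,0.29],
  [0.003,0.0026,0,0,0,0,0.29],
  [0.003,0.0026,0,0,0,0,0.29],
])

```text
t: 17.8
eef_pos: [0.4763, -0.0471, 0.0333]
tool_rot: [0.0, 0.942, 0.337, 0.0]
contact_force: [-0.4, -0.3, 0.6]
gripper_width: 0.291
grasp_force: 0.0
```

```bash
python3 b.py
```

```text
[ 0.47702042 -0.04643731  0.03342554] 0.29060562309906357 [0.21427588 1.15367997 0.22447204] 0.0
[357 226   6   4  14] [359.8 227.7] [ 0.493 -0.036  0.022]
[353 238   8   3  14] [356.5 239. ] [ 0.527 -0.002  0.022]
```

Emit:
jog_arm([
  [0.003,0.0026,0,0,0,0,0.29],
  [0.003,0.0026,0,0,0,0,0.29],
  [0.003,0.0026,0,0,0,0,0.29],
  [0.003,0.0026,0,0,0,0,0.29],
  [0.003,0.0026,0,0,0,0,0.29],
  [0.003,0.0026,0,0,0,0,0.29],
  [0,0,0,0,0,0,0.29],
])

```text
t: 18.55
eef_pos: [0.4946, -0.0311, 0.0334]
tool_rot: [-0.0, 0.942, 0.337, 0.0]
contact_force: [-0.3, -0.1, 0.5]
gripper_width: 0.287
grasp_force: 0.0
```

```bash
cat >> b.py <<'E'
import sys
if len(sys.argv)>1: save(sys.argv[1],cv2.resize(b['img'][190:280,310:427],(780,600),interpolation=3))
E
python3 b.py
```

```text
[ 0.49425459 -0.03141928  0.0333189 ] 0.29171563316422855 [-0.03449512 -0.45126143  0.40532905] 0.0
```

Emit:
jog_arm([
  [0,0,0.02,0,0,0,0.29],
  [0,0,0.04,0,0,0,0.29],
  [0,0,0.04,0,0,0,0.5],
  [0.02,-0.011,0,0,0,0.14,0.8],
  [0.02,-0.011,0,0,0,0.14,0.8],
  [0.02,-0.011,0,0,0,0.14,0.8],
  [0.02,-0.011,0,0,0,0.14,0.8],
  [0.02,-0.011,0,0,0,0.14,0.8],
  [0.02,-0.011,0,0,0,0.14,0.8],
  [0.02,-0.011,0,0,0,0.14,0.8],
])

```text
t: 19.6
eef_pos: [0.6344, -0.1096, 0.1331]
tool_rot: [-0.0, 0.67, 0.742, -0.0]
contact_force: [0.2, 0.3, 0.9]
gripper_width: 0.8
grasp_force: 0.0
```

```bash
python3 b.py p10.png; python3 - <<'E'
from h import *
a=cam('top');hsv=cv2.cvtColor(a['img'],cv2.COLOR_RGB2HSV);m=cv2.inRange(hsv,(5,110,60),(18,255,255));m[:,:260]=0;m[:,440:]=0
n,l,s,c=cv2.connectedComponentsWithStats(m)
for i in range(1,n):
    if s[i,4]>3: print(s[i],c[i].round(1))
save('t10.png',a['img'])
p=cv2.imread('pics/p10.png');q=cv2.resize(a['img'][215:325,250:393],(520,400))[:,:,::-1]
cv2.imwrite('pics/final.png',np.hstack([cv2.resize(p,(280,215)),cv2.resize(q,(280,215))]))
E
```

```text
[ 0.63730964 -0.11236625  0.13302855] 0.7967875560787532 [ 4.19424519 -2.68907221  0.78437231] 0.0
[275 204   7   3  10] [278.3 205.3]
[310 269   4   5  14] [311.2 270.7]
[318 276   5   5   8] [319.9 278.2]
```

View pics/final.png

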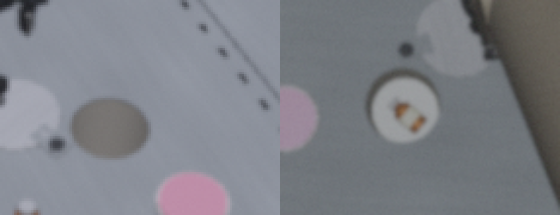

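The vial lies in the bin, at about (410,115) in the right-hand panel. Now closing the cover.

Emit:
jog_arm([
  [0,0,0,0,0,0.07,0.8],
  [0,0,-0.03,0,0,0.06,0.8],
  [0,0,-0.03,0,0,0,0.8],
  [0,0,-0.023,0,0,0,0.8],
  [0,0,0,0,0,0,0.5],
  [0,0,0,0,0,0,0.1],
  [0,0,0,0,0,0,0.1],
  [0,0,0,0,0,0,0.1],
  [0,0,0,0,0,0,0.1],
  [0,0,0,0,0,0,0.1],
], newtons=20)

```text
t: 20.7
eef_pos: [0.635, -0.1084, 0.0519]
tool_rot: [0.001, 0.623, 0.782, 0.001]
contact_force: [-1.1, 1.2, 6.3]
gripper_width: 0.31
grasp_force: 20.2
```

Emit:
jog_arm([
  [-0.0092,-0.0021,0,0,0,-0.09,0.1],
  [-0.0094,-0.0012,0,0,0,-0.09,0.1],
  [-0.0095,-0.0004,0,0,0,-0.09,0.1],
  [-0.0095,0.0004,0,0,0,-0.09,0.1],
  [-0.0094,0.0013,0,0,0,-0.09,0.1],
  [-0.0092,0.0021,0,0,0,-0.09,0.1],
  [-0.009,0.0029,0,0,0,-0.09,0.1],
  [-0.0087,0.0037,0,0,0,-0.09,0.1],
  [-0.0083,0.0045,0,0,0,-0.09,0.1],
  [-0.0078,0.0052,0,0,0,-0.09,0.1],
])

```text
t: 21.7
eef_pos: [0.5455, -0.093, 0.0519]
tool_rot: [0.001, 0.902, 0.432, 0.002]
contact_force: [1.5, -1.0, 4.9]
gripper_width: 0.309
grasp_force: 20.1
```

Emit:
jog_arm([
  [-0.0073,0.0059,0,0,0,-0.09,0.1],
  [-0.0068,0.0065,0,0,0,-0.09,0.1],
  [-0.0062,0.0071,0,0,0,-0.09,0.1],
  [-0.0055,0.0077,0,0,0,-0.09,0.1],
  [-0.0048,0.0082,0,0,0,-0.09,0.1],
  [-0.004,0.0086,0,0,0,-0.09,0.1],
  [-0.0032,0.0089,0,0,0,-0.09,0.1],
  [-0.0024,0.0092,0,0,0,-0.09,0.1],
  [-0.0016,0.0093,0,0,0,-0.09,0.1],
  [-0.0008,0.0094,0,0,0,-0.09,0.1],
])

```text
t: 22.7
eef_pos: [0.5021, -0.0124, 0.0517]
tool_rot: [0.001, 1.0, -0.004, 0.001]
contact_force: [-1.7, -2.2, 9.8]
gripper_width: 0.311
grasp_force: 20.4
```

Emit:
jog_arm([
  [0,0.004,0,0,0,-0.03,0.1],
  [0,0.004,0,0,0,-0.03,0.1],
  [0,0.003,0,0,0,-0.02,0.1],
  [0,0.002,0,0,0,0,0.1],
  [0,0,0,0,0,0,0.1],
])

```text
t: 23.2
eef_pos: [0.5019, -0.0014, 0.0517]
tool_rot: [0.002, 0.999, -0.043, 0.001]
contact_force: [-1.8, -7.6, 12.6]
gripper_width: 0.312
grasp_force: 20.7
```

Emit:
jog_arm([
  [0,0.001,0,0,0,0,0.1],
  [0,0,0,0,0,0,0.6],
  [0,0,0,0,0,0,1],
  [0,0,0,0,0,0,1],
  [0,0,0,0,0,0,1],
  [0,0,0.02,0,0,0,1],
  [0,0,0.04,0,0,0,1],
  [0,0,0.04,0,0,0,1],
])

```text
t: 24.0
eef_pos: [0.5006, 0.0028, 0.1508]
tool_rot: [-0.0, 0.999, -0.041, -0.001]
contact_force: [0.7, -0.0, 0.6]
gripper_width: 1.001
grasp_force: 0.0
```

Emit:
jog_arm([
  [-0.012,-0.045,0.01,0,0,0,1],
  [-0.012,-0.045,0.01,0,0,0,1],
  [-0.012,-0.045,0.01,0,0,0,1],
  [-0.012,-0.045,0.01,0,0,0,1],
  [-0.012,-0.045,0.01,0,0,0,1],
  [0,0,0,0,0,0,1],
  [0,0,0,0,0,0,1],
])

```text
t: 24.7
eef_pos: [0.4411, -0.2233, 0.2004]
tool_rot: [-0.0, 0.999, -0.043, 0.0]
contact_force: [-0.4, 0.4, 0.0]
gripper_width: 1.0
grasp_force: 0.0
```

```bash
python3 - <<'E'
from h import *
a=cam('top');g=cv2.cvtColor(a['img'],cv2.COLOR_RGB2GRAY)
m=(g<60).astype(np.uint8);m[:255]=0;m[300:]=0;m[:,:295]=0;m[:,335:]=0
n,l,s,c=cv2.connectedComponentsWithStats(m)
for i in range(1,n):
  if s[i,4]>20: k=ray(a,c[i],.044)[:2]; print(s[i],k)
P=np.array([.604,-.009])
d=k-P; print('angle',(np.arctan2(d[1],d[0])-np.arctan2(.066,-.998)+np.pi)%(2*np.pi)-np.pi,np.hypot(*d),bot.get_obs()['contact_force'])
E
```

```text
[308 275   8   7  46] [ 5.00597093e-01 -3.16215916e-04]
angle -0.017747373287382295 0.1037668987716537 [-0.59846305  0.78564722 -0.53466057]
```

The cover is back at its stop and the vial is in the bin. Handing in.

```bash
python3 -c "
from station import bot
print(bot.hand_in())"
```

```text
the job is handed in; nothing more can be done
None
```

The cracked vial was slid along the deck into the bin, the cover measures about 0 rad (at its stop) over the port, and the job was handed in at about 25 s; the judge returned no verdict.

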